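# Release the dark sling stone from the lever chute

### The arm

A 6-joint arm with a two-finger parallel gripper is mounted at the origin on the work surface. World frame = base frame: x ahead of the robot, y to its left, z up, the work surface at z = 0. Lengths are in m, angles in rad, forces in N, time in s.
With the tool pointing down it reaches from about 0.375 to 0.9 m from the base axis. Payload 3.1 kg.
Tool frame: the origin (TCP) lies midway between the tips of the shut fingers; the grasp point (between the pads) lies 19 mm behind it; z points along the fingers, x is the direction in which the jaws open and shut, and the axes are right-handed (so a half turn about z gives the same grasp; the last joint's range is limited). The gripper opens to 85 mm and grips with 20 to 120 N. Pads are 22 mm wide; open, the fingers measure 114 mm over their backs; the gripper's body (76 mm by 85 mm) begins 54 mm behind the grasp point. The pads swing forward as they close: fully open they stand 13 mm farther back than shut.
Start: joints at [-1.367, 0.527, 1.433, -0, 1.181, -0.178], TCP at [0.233, -0.58, 0.231] pointing down, gripper open.
Joint ranges: [-3.08, 3.08], [-0.75, 2.2], [0.22, 2.44], [-1.43, 4.57], [0, 2.65], [-2.85, 2.85]. Speed limits (rad/s): [2.79, 2.79, 3.14, 3.14, 3.14, 3.14].

### API

Orientations are given as a unit quaternion [x, y, z, w].
In Python, from station import * gives the robot as it stands.
- The arm moves only by the tool servo_tool, never from a script. Its argument "targets" is a list of rows, each a list of 6 numbers: the shift along the tool's x, y, z in mm, then the turn, a rotation vector about the tool's x, y, z in degrees. A call has 1 to 10 rows; each row is the pose to reach, as a shift and turn from the pose commanded when the call began, along the tool's axes at that moment; what a row does not reach only later rows make up. A row lasts 1/8 s, in which the tool goes at most 62.5 mm and 10.7 degrees, less where a joint would pass 70% of its speed; a pose out of reach is approached as far as the arm can. A call with a gripper value outside its range is refused whole. "gripper" is the finger opening in mm, from 0 to 85.4, set as the call begins (left out, the last holds). The fingers move at their own pace and stop on an object; "newtons" is the grip in N (left out, the last holds). Time passes only in rows, so rows that repeat a pose let the fingers close. It gives the time, the measured TCP pose, the force and the opening at its end, in the units of the state.
- sense(): the state, without advancing time (a new reading comes with each control period).
- snapshot(name): name is "scene" or "side" or "wrist"; returns a dict with "color" (384x512x3 uint8, red, green, blue), "vfov" (degrees; the focal length in pixels is half the picture's height over the tangent of half this angle, whatever the lens; pixels are square), "cx", "cy" (the principal point, pixels), "R" (3x3) and "t" (3): a world point X has camera coordinates R X + t. Camera axes: x right, y down, z forward; pixel columns grow to the right and rows downward; lengths in m; the calibration is good to about 2 mm. A picture is of the moment at which its call begins. There is no depth.
- sign_off(): hands the job in, once; it reports no verdict.
The state is a dict: "t": time; "q": joint angles; "qd": joint speeds; "tau": joint torques, N m; "tcp_pos": TCP position; "tool_rot": TCP orientation; "force": force on the tool from outside, world axes, zero at the start; "ft_torque": the same for the moment, N m; "finger_gap": opening from 0.0 (shut) to 1.0 (fully open).
Only numpy, scipy, OpenCV 4.12 (cv2) and the standard library are available. Lean on these libraries where they do the work, as an engineer would, in place of code of your own. Each camera call takes 0.05 s, during which the arm holds its last target. There are 200 camera calls.

### The job

Let the dark stone out of the wooden chute into the orange basket: press the red lever pad on that stone's side right down with the fingertips, so that the linked blue flap swings up, and keep it down until the stone lies in the basket. Then ease the pad slowly back up, taking about two seconds, so that the flap shuts fully without slamming. Leave the pale stone behind its shut flap, do not touch the stones or flaps, and do not disturb the jar, brush or potsherd.

Things in the scene. Friction and masses are not known exactly. Their poses are not given: they have to be found in the camera images.
- chute: fixed plywood two-lane chute, 181 x 160 mm, 195 mm high at its back wall, lanes open on top. Origin: its foot on the table. x: the way the stones roll (away from the robot), y: to the left lane. Lanes at y = +50 (left) and -50 mm (right), sloping 15 degrees; back wall at x = -66 mm, lip at x = +115 mm, 85 mm up. Outside each side wall a steel lever along x, pivot at x = 0, 115 mm up
- pad_left (a point): centre of the top face of the left red lever pad (52 mm along the chute's x, 44 mm along y, 10 mm thick). At rest level, 123 mm above the table, at x = -170, y = +98 mm of the chute, free air below. Pressed, it goes down 47 mm to the lever's stop, on an arc of 170 mm radius about the pivot
- pad_right (a point): the same for the right red lever pad, at y = -98 mm of the chute
- lever_left (a joint): angle of the left lever in rad: 0 at rest (spring holds it up), grows as the pad is pressed down, stop at 0.28. The return spring, with the flap's weight, needs 2 to 8 N at the pad, most when fully down; let go, the pad flies up and the flap slams
- lever_right (a joint): the same for the right lever
- flap_left (a joint): angle of the left lane's flap in rad: 0 shut, 1.2 wide open at the lever's stop (always 4.3 times the lever's angle). The stone can pass from about 0.85 on
- flap_right (a joint): the same for the right lane's flap
- panel_left: blue barred flap (open frame with one middle bar) of the left lane, 70 mm long, 44 mm wide, 4 mm thick, hanging across the lane's lower end from a hinge 163 mm above the table, at x = +78 mm of the chute. Origin on its hinge. It swings up and outward (+x), moved by the left lever
- panel_right: the same for the right lane
- dark_stone_center (a point): centre of the dark, nearly black, round stone, 40 mm across, about 90 g; it lies in one of the two lanes (which one varies) against the shut flap and rolls out by itself when the flap is up. The orange basket that catches it is fixed below the chute's lip: 200 mm along the chute's x, 270 mm along y, 62 mm high, its centre 195 mm ahead of the chute's origin, floor about 5 mm above the table
- pale_stone_center (a point): centre of the pale cream round stone, 40 mm across, about 90 g, in the other lane; it must stay there
- dark_stone: the dark stone as a body (its origin turns with it: use point dark_stone_center for its place)
- jar: bystander: small closed jar with a white cap, 38 mm across, 58 mm high, loose, standing about midway between the two lever pads. Origin: centre of its underside
- brush: bystander: finds brush, 170 mm long, lying loose on the table at the left of the chute. Origin: underside, mid-length
- sherd: bystander: terracotta potsherd, about 66 by 40 mm, 9 mm thick, lying loose on the table at the right of the chute. Origin: underside
- pale_stone: the pale stone as a body (use point pale_stone_center for its place)
Not all that is in view belongs to the job. What is meant by the dark_stone is not green, and is the smaller of those in its own colour.

How it is judged:
On the way, in this order (a step that is already met when the one before it is completed fails the run):
1. the dark stone has rolled out and lies in the orange basket (x of dark_stone_center in the frame of chute between 0.097 and 0.293 m and y of dark_stone_center in the frame of chute between -0.135 and 0.135 m and z of dark_stone_center in the frame of chute below 0.045 m), for 0.2 s.
2. both flaps are fully shut again (value of joint each of flap_left, flap_right below 0.08 rad), for 0.2 s.
At the end, for the whole second after the job is handed in: The dark stone lies still (under 0.05 m/s) in the basket, both flaps are shut (within 0.08 rad), the pale stone is within 20 mm of where it started (all of step 1 and all of step 2 and linear speed of dark_stone below 0.05 m/s and distance of pale_stone_center from where it was at the start of the episode below 0.02 m); the robot touches nothing.
It fails at once if a flap slams: it closes faster than 2.5 rad/s over its last 0.3 rad ((value of joint flap_left below 0.3 rad and velocity of joint flap_left below -2.5 rad/s) or (value of joint flap_right below 0.3 rad and velocity of joint flap_right below -2.5 rad/s)).
It fails at once if the pale stone leaves its place (20 mm) or its own flap is opened (over 0.3 rad) (distance of pale_stone_center from where it was at the start of the episode above 0.02 m or (value of joint flap_left above 0.3 rad and y of pale_stone_center in the frame of chute above 0 m) or (value of joint flap_right above 0.3 rad and y of pale_stone_center in the frame of chute below 0 m)).
It fails at once if the fingers touch a stone (contact force between the fingers and dark_stone above 0.3 N or contact force between the fingers and pale_stone above 0.3 N).
It fails at once if the fingers touch a flap (contact force between the fingers and panel_left above 0.5 N or contact force between the fingers and panel_right above 0.5 N).
It fails at once if the jar, the brush or the potsherd is moved more than 20 mm or the jar is tipped (distance of any of jar, brush, sherd from where it was at the start of the episode above 0.02 m or angle between jar's own z axis and vertical above 0.3 rad).
It also fails if it takes over 34 s, if anything falls off the work surface, if the arm or the gripper's body presses on something with over 40 N, if the wrist force passes 120 N, or if a joint passes its speed limit or range.

## Working session

There is one attempt and no reset: what is moved stays moved. The work goes in short steps, Python scripts to look and compute and a tool call to move; the robot and the scene stay as the last step left them, time stands still between calls to the robot, and variables do not carry over. Pictures are saved under pics/ and viewed, about 8 in all and at most 12, crops included, and the job is handed in when it is done.

Besides the shell and the picture viewer there is one more tool, called after "Call:" as name(argument=value, ...), one argument or row to a line, values as JSON. servo_tool: Moves the arm, as the interface text tells. Its arguments: {"type":"object","properties":{"targets":{"type":"array","items":{"type":"array","items":{"type":"number"}}},"gripper":{"type":"number"},"newtons":{"type":"number"}},"required":["targets"]}

```bash
mkdir -p pics
cat > h.py <<'E'
from station import *
import numpy as np, cv2
def K(s):
    f=s["color"].shape[0]/2/np.tan(np.radians(s["vfov"])/2); return f
def ray(s,u,v):
    f=K(s);d=np.array([(u-s["cx"])/f,(v-s["cy"])/f,1]);R=np.array(s["R"]);return -R.T@np.array(s["t"]),R.T@d
def onz(s,u,v,z):
    c,d=ray(s,u,v);return c+d*(z-c[2])/d[2]
def proj(s,X):
    p=np.array(s["R"])@np.array(X)+np.array(s["t"]);f=K(s);return p[0]/p[2]*f+s["cx"],p[1]/p[2]*f+s["cy"]
E
python3 - <<'E'
from h import *
import pickle
S={}
for n in("scene","side"):
    s=snapshot(n);S[n]=s;cv2.imwrite(f"pics/{n}1.png",s["color"][...,::-1])
    print(n,s["vfov"],-np.array(s["R"]).T@s["t"])
    h=cv2.cvtColor(s["color"],cv2.COLOR_RGB2HSV)
    m=(((h[...,0]<6)|(h[...,0]>174))&(h[...,1]>150)&(h[...,2]>80)).astype(np.uint8)
    _,_,st,c=cv2.connectedComponentsWithStats(m)
    for a,b in zip(st[1:],c[1:]):
        if a[4]>40: print(a,b,onz(s,*b,.123))
pickle.dump(S,open("S.pkl","wb"))
print(sense())
E
```

```text
scene 49.50699916894024 [ 1.18816044 -0.18868276  0.89559656]
[217 146  23  18 223] [228.06278027 154.31838565] [0.44201088 0.01469685 0.123     ]
[151 182  25  21 301] [162.90697674 191.38538206] [ 0.49655828 -0.17243662  0.123     ]
side 53.60522670676675 [0.41041734 0.74369454 0.59760738]
[309 148  20   9 161] [318.45962733 152.10559006] [ 0.49116708 -0.16279571  0.123     ]
[320 187  26  13 275] [332.30545455 193.33818182] [0.43588837 0.02505236 0.123     ]
{'t': 0.1, 'q': array([-1.36750302e+00,  5.28412294e-01,  1.43379778e+00, -8.90605525e-06,
        1.18140808e+00, -1.78465893e-01]), 'qd': array([ 3.75028744e-04, -9.33703365e-04, -2.39942960e-03, -9.32833821e-04,
       -2.62500727e-04, -4.46054643e-05]), 'tau': array([ 6.36653567e-05, -4.43304527e+01, -1.78586036e+01, -2.26115153e-04,
        3.91608541e-03,  1.04489251e-05]), 'tcp_pos': array([ 0.23275544, -0.57933193,  0.23039995]), 'tool_rot': array([ 8.28418777e-01, -5.60108297e-01, -7.27832246e-04, -7.04229999e-04]), 'force': array([ 0.38503718, -0.3063808 , -0.50387048]), 'ft_torque': array([ 0.02374323,  0.02728625, -0.02924972]), 'finger_gap': 1.0036227876505701}
```

View pics/scene1.png

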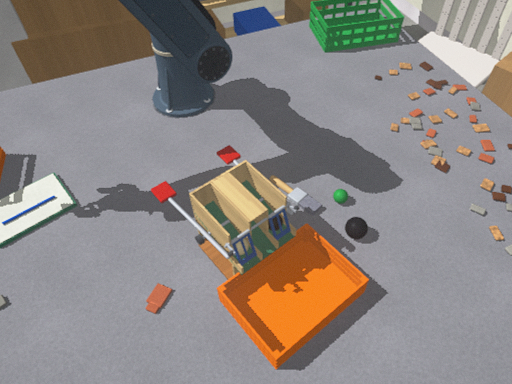

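View pics/side1.png

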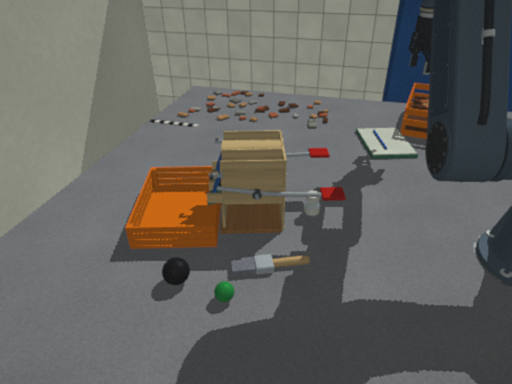

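Scene: the left pad is at (228,154) and the right at (163,191). The flaps are near (243,248) and (279,225), the jar is hidden, and a big black decoy ball is at (357,228). The side view shows the jar at (312,203) and the brush at (270,263). I'll zoom in on the lanes.

Run:
```python
from h import *
import pickle
S=pickle.load(open("S.pkl","rb"));c=S["scene"]["color"][150:280,180:310,::-1]
cv2.imwrite("pics/crop.png",cv2.resize(c,(590,590),interpolation=cv2.INTER_CUBIC))
# expected stone pixels
yaw=np.arctan2(.0546,.187);L=np.array([.437,.0147]);Rr=np.array([.492,-.172])
ex=np.array([np.cos(yaw),np.sin(yaw)]);ey=np.array([-ex[1],ex[0]]);o=(L+Rr)/2+.17*ex
print(yaw,o)
s=S["scene"]
for y in(.05,-.05):
    p=o+.055*ex+y*ey;u=proj(s,[*p,.12]);print(u,(u[0]-180)*4.54,(u[1]-150)*4.54)
```

```text
0.284081571727616 [ 0.62768631 -0.03100309]
(np.float64(268.6205893380245), np.float64(216.6564628031645)) 402.33747559463126 302.6203411263668
(np.float64(233.78027657895714), np.float64(240.18321214096855)) 244.16245566846544 409.4317831199972
```

View pics/crop.png

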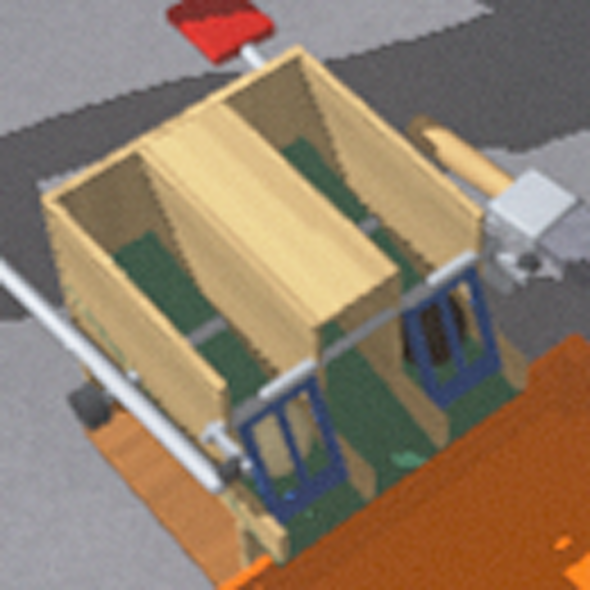

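The dark stone sits behind the flap on the picture's right (435,330 in the crop), which is the left lane. The pale stone is in the right lane. I'll press the left pad at about (0.437, 0.015, 0.123), approaching high with the fingers shut.

Call:
servo_tool(
  targets=[
    [-20, -17, -30, 0, 0, 0],
    [-60, -52, -60, 0, 0, 0],
    [-105, -91, -70, 0, 0, 0],
    [-150, -130, -70, 0, 0, 0],
    [-195, -169, -70, 0, 0, 0],
    [-240, -207, -70, 0, 0, 0],
    [-285, -246, -70, 0, 0, 0],
    [-330, -285, -70, 0, 0, 0],
    [-375, -324, -70, 0, 0, 0],
    [-420, -363, -70, 0, 0, 0],
  ],
  gripper=0,
  newtons=40,
)

```text
t: 1.35
tcp_pos: [0.4134, -0.0531, 0.3013]
tool_rot: [0.828, -0.56, 0.0, -0.0]
force: [0.8, -0.3, 0.2]
finger_gap: 0.0
```

Call:
servo_tool(
  targets=[
    [-25, -22, 0, 0, 0, 0],
    [-55, -48, 0, 0, 0, 0],
    [-55, -48, 30, 0, 0, 0],
    [-55, -48, 70, 0, 0, 0],
    [-55, -48, 100, 0, 0, 0],
    [-55, -48, 100, 0, 0, 0],
    [-55, -48, 100, 0, 0, 0],
  ],
)

```text
t: 2.22
tcp_pos: [0.438, 0.0138, 0.202]
tool_rot: [0.828, -0.56, 0.001, -0.0]
force: [0.4, -0.4, 0.2]
finger_gap: -0.002
```

Run:
```python
from h import *
st=sense();p=st["tcp_pos"];print(st["t"],p,st["tool_rot"],st["force"],st["finger_gap"])
ims=[]
for n in("scene","side"):
    s=snapshot(n);u,v=map(int,proj(s,p));print(n,u,v)
    c=s["color"][v-60:v+60,u-60:u+60,::-1]; ims.append(cv2.resize(c,(400,400),interpolation=cv2.INTER_CUBIC))
s=snapshot("wrist");ims.append(s["color"][...,::-1])
ims[2]=cv2.resize(ims[2],(0,0),fx=400/384,fy=400/384)
cv2.imwrite("pics/a.png",cv2.resize(np.hstack(ims),(0,0),fx=.6,fy=.6))
```

```text
2.225 [0.43797732 0.01378652 0.20203056] [ 8.28412409e-01 -5.60118290e-01  5.76727903e-04 -2.21836335e-04] [ 0.43013296 -0.36859557  0.19834438] -0.002040276508046311
scene 224 130
side 335 159
```

View pics/a.png

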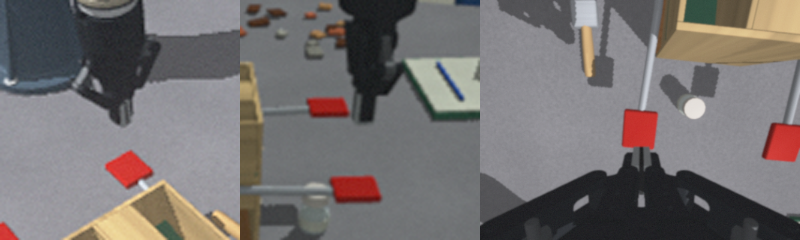

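The fingertips hang above the pad. In the wrist part of the view the pad is at (640,128), aligned laterally, with the jar at (694,107) clear to the side. One check from the wrist camera before I press.

Run:
```python
from h import *
s=snapshot("wrist");h=cv2.cvtColor(s["color"],cv2.COLOR_RGB2HSV)
m=(((h[...,0]<6)|(h[...,0]>174))&(h[...,1]>150)&(h[...,2]>80)).astype(np.uint8)
for c in cv2.findContours(m,0,2)[0]:
    if cv2.contourArea(c)<200: continue
    r=cv2.minAreaRect(c);P=np.array([onz(s,*q,.123)[:2] for q in cv2.boxPoints(r)])
    print(r,P.mean(0),P.round(3).tolist())
```

```text
((482.86474609375, 226.98770141601562), (57.67127227783203, 58.12395095825195), 5.19442892074585) [ 0.49186311 -0.16462205] [[0.462, -0.153], [0.508, -0.13], [0.521, -0.175], [0.476, -0.201]]
((255.220703125, 206.3517303466797), (52.15256881713867, 59.29447937011719), 4.763641834259033) [0.4381596  0.01680067] [[0.408, 0.03], [0.456, 0.044], [0.468, 0.005], [0.421, -0.011]]
```

The pad is within 3 mm of where the tool points. Pressing along the arc.

Call:
servo_tool(
  targets=[
    [-2, 0, 35, 0, 0, 0],
    [-2, 0, 65, 0, 0, 0],
    [-2, 0, 76, 0, 0, 0],
    [-2, 0, 84, 0, 0, 0],
    [-2, -1, 91, 0, 0, 0],
    [-2, -2, 98, 0, 0, 0],
    [-2, -3, 105, 0, 0, 0],
    [-2, -4, 112, 0, 0, 0],
    [-2, -4, 118, 0, 0, 0],
    [-2, -4, 122, 0, 0, 0],
  ],
)

```text
t: 3.68
tcp_pos: [0.4418, 0.0174, 0.0792]
tool_rot: [0.828, -0.56, 0.001, -0.001]
force: [0.9, 1.3, 6.4]
finger_gap: 0.003
```

Call:
servo_tool(
  targets=[
    [0, 0, 2, 0, 0, 0],
    [0, 0, 4, 0, 0, 0],
    [0, 0, 4, 0, 0, 0],
    [0, 0, 4, 0, 0, 0],
    [0, 0, 4, 0, 0, 0],
    [0, 0, 4, 0, 0, 0],
    [0, 0, 4, 0, 0, 0],
    [0, 0, 4, 0, 0, 0],
  ],
)

```text
t: 4.68
tcp_pos: [0.4422, 0.0175, 0.0772]
tool_rot: [0.828, -0.56, 0.002, -0.001]
force: [-3.2, -0.3, 24.6]
finger_gap: 0.0
```

Run:
```python
from h import *
st=sense();print(st["t"],st["tcp_pos"],st["force"])
s=snapshot("scene");cv2.imwrite("pics/b.png",cv2.resize(s["color"][130:360,140:380,::-1],(600,575),interpolation=cv2.INTER_CUBIC))
```

```text
4.675 [0.44222104 0.01752122 0.07717999] [-3.24674959 -0.25488807 24.58184487]
```

View pics/b.png

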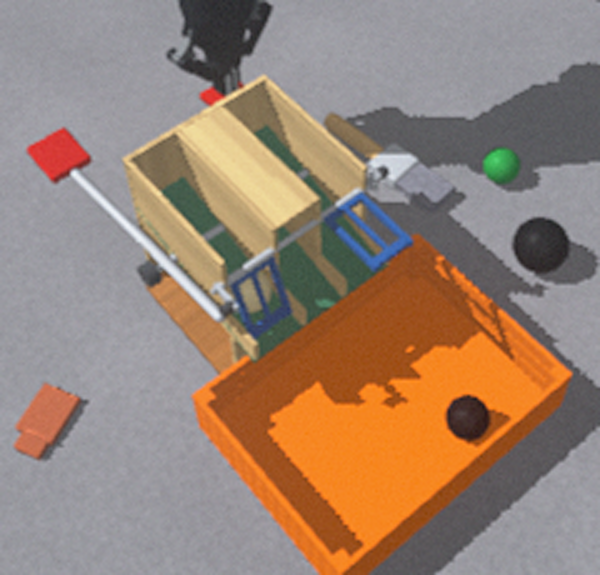

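The flap is wide open and the dark stone lies in the basket, at (468,417) in the crop. The pale lane's flap is still shut. Easing the pad up slowly.

Call:
servo_tool(
  targets=[
    [0, 0, -1, 0, 0, 0],
    [0, 0, -2, 0, 0, 0],
    [0, 0, -5, 0, 0, 0],
    [0, 0, -8, 0, 0, 0],
    [0, 1, -11, 0, 0, 0],
    [0, 1, -14, 0, 0, 0],
    [0, 2, -17, 0, 0, 0],
    [0, 2, -20, 0, 0, 0],
    [0, 3, -23, 0, 0, 0],
    [0, 3, -26, 0, 0, 0],
  ],
)

```text
t: 5.98
tcp_pos: [0.4382, 0.0162, 0.1016]
tool_rot: [0.828, -0.56, 0.001, -0.0]
force: [1.5, 1.1, 3.3]
finger_gap: 0.001
```

Call:
servo_tool(
  targets=[
    [0, 0, -3, 0, 0, 0],
    [0, 0, -6, 0, 0, 0],
    [0, 1, -9, 0, 0, 0],
    [0, 1, -12, 0, 0, 0],
    [0, 1, -15, 0, 0, 0],
    [0, 1, -17, 0, 0, 0],
    [0, 1, -19, 0, 0, 0],
    [0, 1, -21, 0, 0, 0],
    [0, 1, -23, 0, 0, 0],
    [0, 1, -25, 0, 0, 0],
  ],
)

```text
t: 7.22
tcp_pos: [0.4356, 0.0161, 0.1261]
tool_rot: [0.828, -0.56, -0.001, 0.0]
force: [-0.1, 0.4, -0.3]
finger_gap: 0.003
```

Call:
servo_tool(
  targets=[
    [0, 0, -3, 0, 0, 0],
    [0, 0, -8, 0, 0, 0],
    [0, 0, -25, 0, 0, 0],
    [0, 0, -60, 0, 0, 0],
    [0, 0, -90, 0, 0, 0],
    [0, 0, -90, 0, 0, 0],
    [0, 0, -90, 0, 0, 0],
    [0, 0, -90, 0, 0, 0],
  ],
)

```text
t: 8.22
tcp_pos: [0.4357, 0.016, 0.2153]
tool_rot: [0.828, -0.56, -0.001, 0.0]
force: [0.0, -0.6, 0.6]
finger_gap: 0.0
```

Run:
```python
from h import *
st=sense();print(st["t"],st["tcp_pos"],st["force"])
s=snapshot("scene");cv2.imwrite("pics/c.png",cv2.resize(s["color"][130:360,140:380,::-1],(600,575),interpolation=cv2.INTER_CUBIC))
```

```text
8.225 [0.43566437 0.01599938 0.21526655] [ 0.03722197 -0.60830281  0.55493237]
```

View pics/c.png

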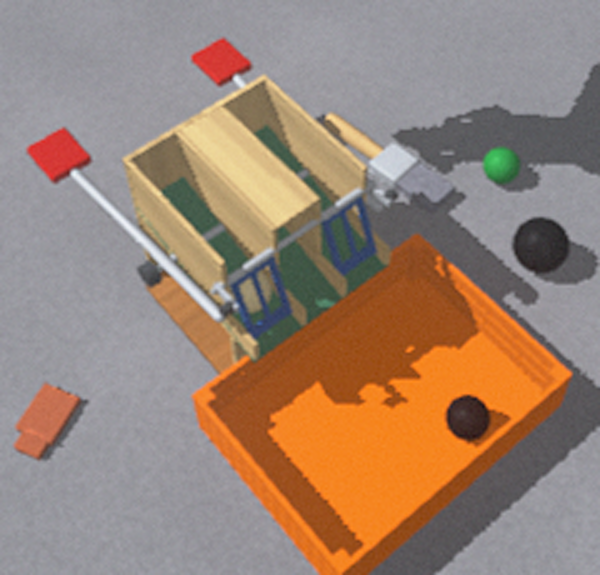

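Both flaps are shut and both pads are up. The dark stone hasn't moved from (468,417) in the basket, the pale stone is still in its lane, and the arm is clear.

```bash
python3 -c "
from station import *
print(sign_off())"
```

```text
the job is handed in; nothing more can be done
None
```

The dark stone was in the left lane and now lies in the orange basket. I pressed the left pad down to its stop (about 25 N at the wrist) and held it there until the stone had rolled out. I then eased the pad up over about 2.3 s, lifted the tool clear, and handed the job in about 8 s into the 34 s limit.

The last picture shows both flaps shut and both pads up, with the dark stone unmoved since the picture before. The pale stone is still behind its flap, and the brush and potsherd look undisturbed. The wrist force was back to about zero, with the tool about 90 mm above the pad.

- **Jar:** it is hidden in that last picture, so I did not recheck it. It was well clear of the tool just before the press.
- **Flap closing speed:** I did not measure it. The wrist force fell smoothly to zero as the pad rose, so I saw no sign of a slam.

No checks failed or disagreed.

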